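# Top up the tape-roll dispenser to its stock mark

### The arm

A 6-joint arm with a two-finger parallel gripper is mounted at the origin on the work surface. World frame = base frame: x ahead of the robot, y to its left, z up, the work surface at z = 0. Lengths are in mm, angles in rad, forces in N, time in s.
With the tool pointing down it reaches from about 400 to 925 mm from the base axis. Payload 12.5 kg.
Tool frame: the origin (TCP) lies midway between the tips of the shut fingers; the grasp point (between the pads) lies 19 mm behind it (env.tcp_to_grasp is the distance from the TCP to the grasp point, in mm); z points along the fingers, y is the line along which they close (so a half turn about z gives the same grasp; the last joint's range is limited). The gripper opens to 95 mm and grips with 3 to 60 N. Pads are 20 mm wide; open, the fingers measure 119 mm over their backs; the gripper's body (75 mm by 180 mm) begins 59 mm behind the grasp point.
Start: joints at [1.119, 0.491, 1.559, -0, 1.092, -0.106], TCP at [211.828, 588.027, 214.661] pointing down, gripper open.
Joint ranges: [-3.1, 3.1], [-0.84, 2.19], [0.05, 2.79], [-1.13, 4.28], [0.06, 2.93], [-2.69, 2.69]. Speed limits (rad/s): [2.22, 2.22, 2.79, 3.14, 3.14, 3.14].

### API

Orientations are given as [roll, pitch, yaw] about the fixed x, y, z axes, in that order (R = Rz(yaw) Ry(pitch) Rx(roll)).
In Python, from cell import env gives the robot as it stands. The module is installed in compiled form; this text tells all that it offers.
- The arm moves only by the tool step_arm, never from a script. Its argument "plan" is a list that holds one entry, the list of rows, each a list of 5 numbers: the shift along the tool's x, y, z in mm, then the turn about the tool's z in degrees, then the opening, from -1 (shut) to 1 (fully open). A call has 1 to 8 rows; each row is the pose to reach, as a shift and turn from the pose commanded when the call began, along the tool's axes at that moment; what a row does not reach only later rows make up. A row lasts 1/12 s, in which the tool goes at most 41.7 mm and 7.16 degrees, less where a joint would pass 70% of its speed; a pose out of reach is approached as far as the arm can. A call with a gripper value outside its range is refused whole. The fingers move at their own pace and stop on an object; the grip force is fixed at half the most. Time passes only in rows, so rows that repeat a pose let the fingers close. It gives the time, the measured TCP pose, the force, the opening and the grip force at its end, in the units of the state.
- env.state(): the state, without advancing time (a new reading comes with each control period).
- env.read_camera(name): name is "side" or "top" or "wrist"; returns the picture (480x640x3 uint8, blue, green, red); there is no depth.
- env.get_calibration(name): a dict with "K" (3x3 intrinsics, pixels), "D" ([k1, k2, p1, p2, k3] as OpenCV has them; the pictures are not rectified), "extrinsics" (4x4, takes a point from world to camera coordinates). Camera axes: x right, y up, looking along -z (the intrinsics and any distortion apply to the point x, -y, -z); pixel columns grow to the right and rows downward; lengths in mm; the calibration is good to about 2 mm. A picture is of the moment at which its call begins: read the wrist's pose just before it. get_calibration takes no time and is no camera call; for the wrist camera it gives the pose at the moment of the call.
- env.job_done(): hands the job in; it is judged then, once.
The state is a dict: "t": time; "joints": joint angles; "qvel": joint speeds; "tau": joint torques, N m; "eef_pos": TCP position; "tcp_rot": TCP orientation; "ft_force": force on the tool from outside, world axes, zero at the start; "moment": the same for the moment, N m; "opening": opening from 0.0 (shut) to 1.0 (fully open); "grip_force": force on a finger pad.
Only numpy, scipy, OpenCV 4.12 (cv2) and the standard library are available. Lean on these libraries where they do the work, as an engineer would, in place of code of your own. Each camera call takes 0.05 s, during which the arm holds its last target. There are 200 camera calls.

### The job

Top up the tape dispenser: put the two wide rolls of tape that lie on the bench into the slotted tube, flat, one on top of the other over the roll already in there, so that the stack comes up to the dark mark line near the tube's rim. The narrow rolls and the big one are other stock.

Things in the scene. Friction and masses are not known exactly. Their poses are not given: they have to be found in the camera images.
- dispenser: Fixed upright aluminium tube, 64 mm inner, 72 mm outer diameter, open top, rim 90 mm above the bench, on a black base plate 100 x 100 x 6 mm, the tube's floor. Two opposite full-height slots, 45 mm wide, on its +x and -x sides (walls on +y and -y): fingers closing along its x axis can go down in the slots with a roll. Origin on the tube's axis at bench level, z up.
- mark (a point): Point on the tube's axis at the height of the dark line round the tube, 78 mm above the bench; axes as the dispenser's. One wide roll (50 mm in diameter, 24 mm tall) already lies in the tube, its top 30 mm above the bench; two more wide rolls bring the stack's top to 54 and then 78 mm, the mark.
- roll_a: One of the two wide rolls of white medical tape, flat on the bench: a rigid ring 50 mm in diameter, 24 mm tall, 26 mm hole, about 40 g. Origin at the centre of its underside, z up; yaw means nothing. Bystanders lie around, 90 mm or more away centre to centre: two narrow rolls (also 50 mm in diameter, but 12 mm tall), a big roll (78 mm in diameter, 24 mm tall), a capped pot 52 mm tall.
- roll_b: The other wide roll, the same in every way as roll_a: 50 mm in diameter, 24 mm tall, 26 mm hole, about 40 g, lying flat. Origin at the centre of its underside, z up.
Mind the look-alikes: they are no part of the job. What is meant by the dispenser is not purple or turquoise, and is the smaller of those in its own colour.

How it is judged (in metres and radians):
At the end, for the whole second after the job is handed in: Both wide rolls lie in the tube, one directly on the roll that was there and one on top: undersides at 30 and 54 mm over the bench (each within 10 mm), either roll in either place, so that the top is at the mark; each within 14 mm of the tube's axis, within 10 degrees of flat, and at rest (((z of roll_a in the frame of dispenser between 0.02 and 0.04 m and z of roll_b in the frame of dispenser between 0.044 and 0.064 m) or (z of roll_b in the frame of dispenser between 0.02 and 0.04 m and z of roll_a in the frame of dispenser between 0.044 and 0.064 m)) and horizontal distance between each of roll_a, roll_b and dispenser below 0.014 m and angle between each of roll_a, roll_b's own z axis and vertical below 0.18 rad and linear speed of each of roll_a, roll_b below 0.03 m/s); the robot touches nothing.
It also fails if it takes over 51 s, if anything falls off the work surface, if the arm or the gripper's body presses on something with over 40 N, if the wrist force passes 120 N, or if a joint passes its speed limit or range.

## Working session

There is one attempt and no reset: what is moved stays moved. The work goes in short steps, Python scripts to look and compute and a tool call to move; the robot and the scene stay as the last step left them, time stands still between calls to the robot, and variables do not carry over. Pictures are saved under pics/ and viewed, at most 10 in all, crops included, and the job is handed in when it is done.

Besides the shell and the picture viewer there is one more tool, called as name([rows], argument=value, ...), one row to a line, values as JSON. step_arm: Moves the arm, as the interface text tells. Its arguments: {"type":"object","properties":{"plan":{"type":"array"}},"required":["plan"]}

```bash
mkdir -p pics
cat > h.py <<'E'
from cell import env
import numpy as np, cv2
def ray(name,pts,cal=None):
    c=cal or env.get_calibration(name); K=np.array(c["K"],float);D=np.array(c["D"],float);E=np.array(c["extrinsics"],float)
    p=cv2.undistortPoints(np.array(pts,float).reshape(-1,1,2),K,D).reshape(-1,2)
    d=np.c_[p[:,0],-p[:,1],-np.ones(len(p))]@E[:3,:3]
    return -E[:3,:3].T@E[:3,3], d
def onplane(name,pts,z,cal=None):
    o,d=ray(name,pts,cal); z=np.broadcast_to(z,len(d)); return o+d*((z-o[2])/d[:,2])[:,None]
E
python3 - <<'E'
from h import *
for n in ("top","side"):
    cv2.imwrite(f"pics/{n}1.png",env.read_camera(n))
s=env.state();print(s["t"],s["eef_pos"],s["tcp_rot"],s["opening"],s["ft_force"])
for n in("top","side","wrist"):print(n,ray(n,[[320,240]]))
E
```

```text
0.1 [211.76471414 587.82169553 214.13209424] [-3.14065516e+00 -7.44610999e-05  2.79579650e+00] 1.0000854155880252 [-0.44262899 -0.58750352  0.74429328]
top (array([ 291.20559878,   36.36877463, 1083.49177089]), array([[ 0.11742475, -0.01328056, -0.99306134]]))
side (array([  289.41118559, -1020.15686486,   837.96277043]), array([[ 0.09923105,  0.81536545, -0.57042302]]))
wrist (array([150.0707752 , 611.17299147, 384.99985786]), array([[ 0.21336646, -0.07684126, -0.97399701]]))
```

View pics/top1.png

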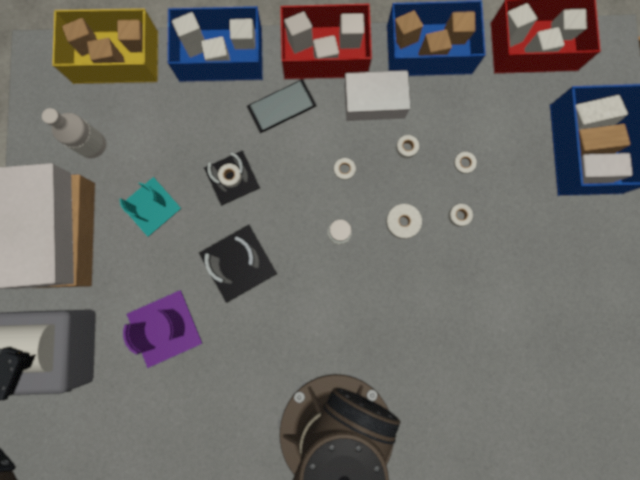

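View pics/side1.png

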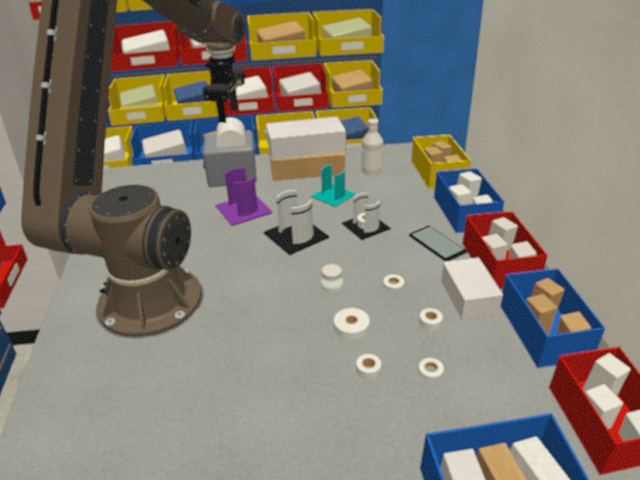

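The top view shows the small silver dispenser at about (232,175), holding a roll. The four 50 mm candidate rolls are at (345,168), (408,146), (466,162) and (461,214). The big roll is at (405,220) and the pot at (340,231). In the side view the same rolls are at (394,282), (431,317), (431,367) and (369,364), and the dispenser is at (367,215). Next I'll triangulate the holes to get their heights.

Run:
```python
from h import *
T=cv2.imread("pics/top1.png");S=cv2.imread("pics/side1.png")
def holes(im,box,tag):
    x0,y0,x1,y1=box; c=cv2.resize(im[y0:y1,x0:x1],None,fx=4,fy=4,interpolation=cv2.INTER_CUBIC)
    g=c.min(2); m=(g>150).astype(np.uint8)
    cs,h=cv2.findContours(m,cv2.RETR_CCOMP,cv2.CHAIN_APPROX_NONE)
    out=[]
    for k,q in enumerate(cs):
        if h[0,k,3]>=0 and cv2.contourArea(q)>150:
            M=cv2.moments(q);p=cs[h[0,k,3]]
            e=cv2.boundingRect(p)
            f=lambda u,v:((u+.5)/4-.5+x0,(v+.5)/4-.5+y0)
            out.append((f(M['m10']/M['m00'],M['m01']/M['m00']),cv2.contourArea(q)/16,cv2.contourArea(p)/16,e[2]/4,e[3]/4))
    return out,c
ht,ct=holes(T,(325,125,485,245),'t');hs,cs=holes(S,(320,255,460,385),'s')
for o in ht:print("T",np.round(o[0],1),np.round(o[1:],1))
for o in hs:print("S",np.round(o[0],1),np.round(o[1:],1))
# match & triangulate
for a in ht:
    oa,da=ray("top",[a[0]]);best=None
    for b in hs:
        ob,db=ray("side",[b[0]])
        A=np.c_[da[0],-db[0]];t=np.linalg.lstsq(A,ob-oa,rcond=None)[0]
        p=oa+da[0]*t[0];q=ob+db[0]*t[1];r=np.linalg.norm(p-q)
        if best is None or r<best[0]:best=(r,(p+q)/2,b[0])
    print(np.round(a[0],1),np.round(best[2],1),round(best[0],1),np.round(best[1],1))
w=np.hstack([cv2.resize(S[265:385,325:455],None,fx=3,fy=3,interpolation=cv2.INTER_CUBIC),cv2.resize(S[180:245,335:400],(390,360),interpolation=cv2.INTER_CUBIC)])
cv2.imwrite("pics/c1.png",w)
```

```text
T [461.5 214.1] [141.  345.5  21.2  21.2]
T [404.2 220.3] [139.6 881.2  34.   33.5]
T [344.4 167.8] [130.4 325.8  21.   20.5]
T [465.4 161.7] [132.5 326.2  20.8  20.2]
T [407.8 144.8] [134.8 325.6  21.   20.2]
S [430.8 366.3] [101.8 451.9  28.8  22.5]
S [368.4 362.5] [108.2 529.7  28.2  36.5]
S [381. 349.] [ 24.8 227.   29.5  25.5]
S [430.8 315.2] [ 77.5 402.5  28.2  25. ]
S [351.1 319.3] [ 81.2 932.2  41.5  38. ]
S [342.3 298.8] [19.9 88.1 16.  11.8]
S [354.7 284.5] [ 38.2 843.   49.5  40.8]
S [355.7 271.8] [  9.7 843.   49.5  40.8]
S [393.5 280.2] [  55.3 1498.8   78.    36.8]
S [396.2 263.5] [  19.  1498.8   78.    36.8]
[461.5 214.1] [368.4 362.5] 0.1 [ 467.1 -297.7   24.8]
[404.2 220.3] [351.1 319.3] 0.0 [ 456.1 -168.5   24.5]
[344.4 167.8] [393.5 280.2] 0.1 [584.3 -38.7  12.5]
[465.4 161.7] [430.8 366.3] 0.2 [ 591.1 -318.1   12.6]
[407.8 144.8] [430.8 315.2] 0.3 [ 631.  -185.    24.2]
```

View pics/c1.png

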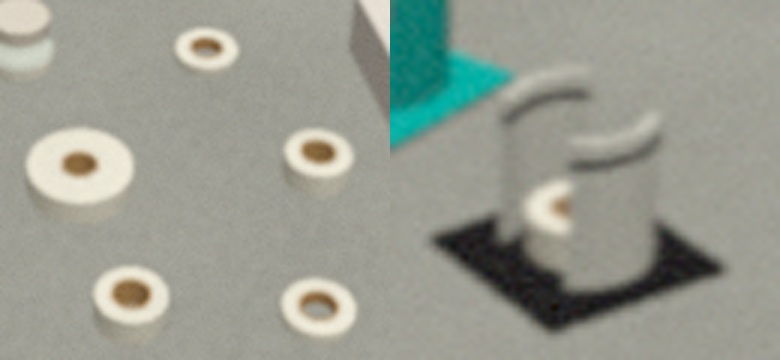

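The crop shows tall sides on the rolls at (467,-298) and (631,-185), which triangulate to a height of 24 mm, so these are the wide ones. The other two are 12 mm. The dispenser holds one roll and stands on a black plate. Next I'll get the plate's pose.

Run:
```python
from h import *
T=cv2.imread("pics/top1.png")
x0,y0,x1,y1=198,145,268,212
c=cv2.resize(T[y0:y1,x0:x1],None,fx=4,fy=4,interpolation=cv2.INTER_CUBIC)
m=(c.max(2)<70).astype(np.uint8)
n,l,st,_=cv2.connectedComponentsWithStats(m); k=1+st[1:,4].argmax()
q=cv2.findContours((l==k).astype(np.uint8),0,1)[0][0]
hp=cv2.convexHull(q).reshape(-1,2)
pw=onplane("top",(hp+.5)/4-.5+[x0,y0],6)[:,:2].astype(np.float32)
r=cv2.minAreaRect(pw);print("plate",r)
# white roll inside
w=(c.min(2)>150).astype(np.uint8);cs,h=cv2.findContours(w,cv2.RETR_CCOMP,1)
for i,qq in enumerate(cs):
    if cv2.contourArea(qq)>200:
        M=cv2.moments(qq);p=np.array([[M['m10'],M['m01']]])/M['m00'];p=(p+.5)/4-.5+[x0,y0]
        print(h[0,i,3],cv2.contourArea(qq)/16,p,onplane("top",p,30)[0],onplane("top",p,90)[0])
cv2.imwrite("pics/c2.png",cv2.resize(c,None,fx=2,fy=2))
```

```text
plate ((569.6112670898438, 222.9089813232422), (98.87792205810547, 97.98230743408203), 23.649057388305664)
-1 326.5 [[228.80181215 174.05402948]] [571.47370894 224.84115322  30.        ] [555.51147072 214.1069994   90.        ]
0 140.875 [[228.6465173  173.90319062]] [571.83232272 225.19097695  30.        ] [555.84966021 214.43689946  90.        ]
```

View pics/c2.png

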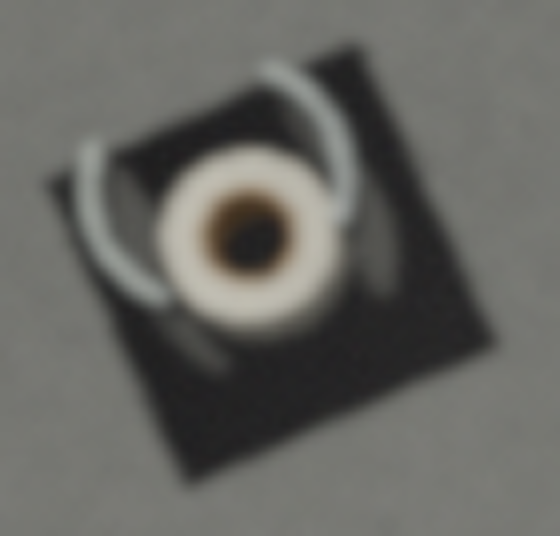

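The plate is at (569.6, 222.9), and its size comes out at 98.9 x 98.0 mm against 100 nominal. The walls lie along about -66°, so the slots run along 24°. Before moving I'll check how close the white box is to roll B, then compute the moves.

```bash
cat >> h.py <<'E'
def shift(x,y,z,yawdeg):
    s=env.state();p=np.array(s["eef_pos"]);yw=s["tcp_rot"][2]
    d=np.array([x,y,z])-p;c,n=np.cos(yw),np.sin(yw)
    t=(np.degrees(yw)-yawdeg+180)%360-180
    print("shift",np.round([c*d[0]+n*d[1],n*d[0]-c*d[1],-d[2]],1),"turn",round(t,1),"pos",np.round(p,1),"t",s["t"])
E
python3 - <<'E'
from h import *
# box: front-top corners in top (347,100),(409,97) vs side candidates; front bottom corner row 118
for z in(0,40,60,80):print(z,onplane("top",[[347,101],[409,98],[349,119],[408,116]],z).round()[:,:2].tolist(), onplane("side",[[443,262],[470,292],[470,314],[500,290]],z).round()[:,:2].tolist())
shift(631,-185,120,113.65)
E
```

```text
0 [[750.0, -51.0], [753.0, -198.0], [705.0, -54.0], [709.0, -194.0]] [[732.0, 26.0], [758.0, -99.0], [730.0, -172.0], [832.0, -105.0]]
40 [[733.0, -48.0], [736.0, -190.0], [690.0, -51.0], [694.0, -185.0]] [[711.0, -24.0], [735.0, -143.0], [709.0, -213.0], [806.0, -148.0]]
60 [[725.0, -46.0], [728.0, -185.0], [683.0, -49.0], [686.0, -181.0]] [[700.0, -49.0], [724.0, -165.0], [699.0, -233.0], [793.0, -170.0]]
80 [[716.0, -45.0], [719.0, -181.0], [675.0, -48.0], [678.0, -177.0]] [[690.0, -74.0], [713.0, -187.0], [688.0, -253.0], [780.0, -192.0]]
shift [-656.4 -585.    94.1] turn 46.5 pos [211.8 587.8 214.1] t 0.1
```

Keeping the closing line along world y at roll B (yaw 180) keeps the gripper body clear of the box.

step_arm([
  [[-30,-26,0,-4,1],[-60,-52,0,-8,1],[-90,-79,0,-12,1],[-120,-105,0,-16,1],[-150,-132,0,-20,1],[-180,-160,0,-20,1],[-210,-187,0,-20,1],[-240,-214,0,-20,1]],
])

```text
t: 0.77
eef_pos: [365.4, 303.5, 214.6]
tcp_rot: [3.142, -0.0, -3.138]
ft_force: [1.8, 1.7, 0.0]
opening: 0.997
grip_force: 0.0
```

```bash
python3 -c "
from h import *
shift(631,-185,120,180)"
```

```text
shift [-263.8 -489.4   94.6] turn 0.2 pos [365.4 303.5 214.6] t 0.7667
```

step_arm([
  [[-19,-35,0,0,1],[-38,-70,0,0,1],[-57,-105,0,0,1],[-76,-140,0,0,1],[-95,-175,0,0,1],[-114,-210,0,0,1],[-133,-245,0,0,1],[-150,-280,0,0,1]],
])

```text
t: 1.43
eef_pos: [516.7, 23.8, 214.5]
tcp_rot: [3.141, -0.0, -3.139]
ft_force: [-0.1, 0.5, 0.3]
opening: 0.998
grip_force: 0.0
```

step_arm([
  [[-17,-33,10,0,1],[-34,-66,20,0,1],[-51,-99,30,0,1],[-68,-132,40,0,1],[-85,-165,50,0,1],[-100,-190,65,0,1],[-110,-200,80,0,1],[-110,-200,90,0,1]],
])

```text
t: 2.1
eef_pos: [627.3, -176.2, 122.4]
tcp_rot: [3.141, -0.001, -3.141]
ft_force: [0.3, 0.7, -0.8]
opening: 1.001
grip_force: 0.0
```

Run:
```python
from h import *
c=env.get_calibration("wrist");im=env.read_camera("wrist");cv2.imwrite("pics/w1.png",im)
shift(631,-185,3,180)
```

```text
shift [ -5.4 -10.7 117.8] turn 0.1 pos [ 625.6 -174.3  120.8] t 2.15
```

View pics/w1.png

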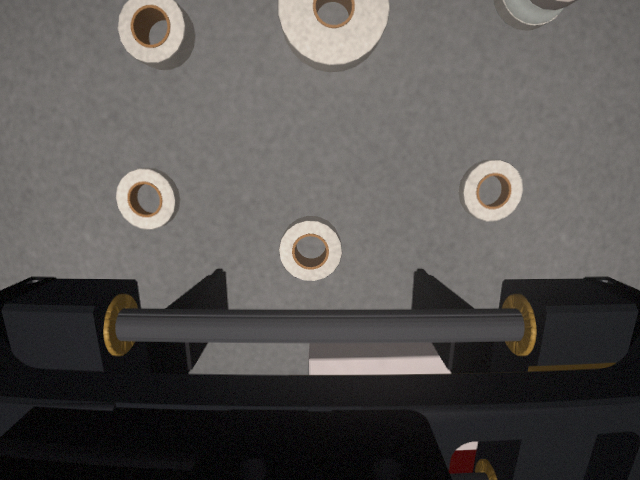

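The wrist view shows roll B centred at about (310,250), with the fingers on either side of it.

Run:
```python
from h import *
im=cv2.imread("pics/w1.png")
m=(im[:290].min(2)>125).astype(np.uint8);m=cv2.morphologyEx(m,cv2.MORPH_CLOSE,np.ones((5,5)))
for q in cv2.findContours(m,0,1)[0]:
    a=cv2.contourArea(q)
    if a>1500:
        e=cv2.fitEllipse(q);print(a,np.round(e[0],1),np.round(e[1],1),onplane("wrist",[e[0]],24).round(1), onplane("wrist",[e[0]],12).round(1))
```

```text
2913.5 [309.9 251.2] [60. 64.] [[ 630.9 -180.8   24. ]] [[ 634.  -181.1   12. ]]
2744.5 [144.9 198.7] [56.1 62.4] [[ 589.6 -307.3   24. ]] [[ 590.9 -313.3   12. ]]
2802.5 [492.9 190.3] [56.9 62.7] [[582.8 -41.1  24. ]] [[583.8 -35.2  12. ]]
4682.5 [333.1  26.8] [ 70.5 113.5] [[ 470.1 -164.2   24. ]] [[ 466.1 -163.8   12. ]]
3405.0 [150.8  28.6] [65.3 67.6] [[ 468.9 -292.6   24. ]] [[ 464.8 -298.    12. ]]
```

step_arm([
  [[-5,-8,30,0,1],[-5,-8,60,0,1],[-5,-8,90,0,1],[-5,-8,105,0,1],[-5,-8,110,0,1],[-5,-8,110,0,1],[-5,-8,110,0,1]],
])

```text
t: 2.73
eef_pos: [632.0, -181.3, 15.8]
tcp_rot: [-3.141, 0.001, -3.138]
ft_force: [0.7, -0.7, 0.4]
opening: 1.001
grip_force: 0.0
```

```bash
python3 -c "
from h import *
shift(631,-182.5,3.5,180);print(env.state()['ft_force'])"
```

```text
shift [ 1.  -1.2 12.3] turn 0.2 pos [ 632.  -181.3   15.8] t 2.7333
[ 0.72650325 -0.67694339  0.3816532 ]
```

step_arm([
  [[0,-1,6,0,1],[0,-1,11,0,1],[0,-1,11,0,0.3],[0,-1,11,0,-0.2],[0,-1,11,0,-1],[0,-1,11,0,-1],[0,-1,11,0,-1],[0,-1,11,0,-1]],
])

```text
t: 3.4
eef_pos: [631.8, -182.8, 3.8]
tcp_rot: [-3.142, 0.0, -3.138]
ft_force: [-0.1, 0.5, 1.1]
opening: 0.64
grip_force: 0.0
```

step_arm([
  [[0,0,0,0,-1],[0,0,0,0,-1],[0,0,0,0,-1],[0,0,0,0,-1]],
])

```text
t: 3.73
eef_pos: [631.7, -182.8, 3.7]
tcp_rot: [3.142, 0.0, -3.138]
ft_force: [0.8, -1.2, 0.2]
opening: 0.52
grip_force: 30.0
```

step_arm([
  [[0,0,-30,0,-1],[0,0,-65,0,-1],[0,0,-100,0,-1],[5,20,-130,6,-1],[10,50,-150,12,-1],[15,85,-155,18,-1],[20,120,-155,24,-1],[25,155,-155,30,-1]],
])

```text
t: 4.4
eef_pos: [605.8, -26.6, 159.4]
tcp_rot: [3.141, 0.001, 2.615]
ft_force: [1.5, -0.2, 0.2]
opening: 0.52
grip_force: 30.0
```

```bash
python3 -c "
from h import *
shift(569.6,222.9,159,113.65)"
```

```text
shift [156.6 197.6   0.4] turn 36.2 pos [605.8 -26.6 159.4] t 4.4
```

step_arm([
  [[22,28,0,6,-1],[44,56,0,12,-1],[66,84,0,18,-1],[90,113,0,24,-1],[112,141,0,30,-1],[136,171,0,36,-1],[157,198,0,36,-1],[157,198,0,36,-1]],
])

```text
t: 5.07
eef_pos: [567.1, 227.1, 158.6]
tcp_rot: [3.141, -0.001, 1.997]
ft_force: [-0.4, -0.3, -0.2]
opening: 0.522
grip_force: 30.0
```

step_arm([
  [[0,0,0,0,-1],[0,0,0,0,-1]],
])

```text
t: 5.23
eef_pos: [568.3, 221.8, 158.5]
tcp_rot: [-3.141, 0.0, 1.994]
ft_force: [-0.1, -0.3, -0.1]
opening: 0.52
grip_force: 30.0
```

Run:
```python
from h import *
shift(569.6,222.9,33.5,113.65)
im=env.read_camera("wrist");np.save("w2cal.npy",env.get_calibration("wrist")["extrinsics"]);cv2.imwrite("pics/w2.png",im)
```

```text
shift [  0.5   1.7 125. ] turn 0.6 pos [568.3 221.8 158.5] t 5.2333
```

View pics/w2.png

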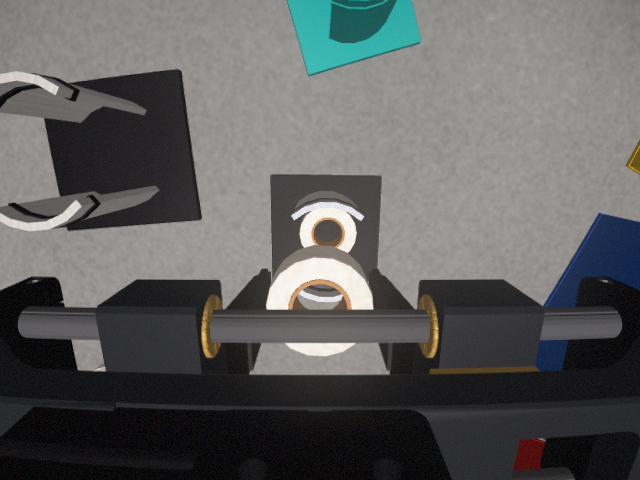

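The wrist view shows the plate square to the gripper: its far edge spans columns 271–381 at row 176. The roll already inside is at (328,234), and the far wall's rim arc spans (292–363, ~212). I'll use the plate edge, the inner roll and the rim arc as checks on the axis.

Run:
```python
from h import *
e=onplane("wrist",[[271,176],[381,177]],6);m=e.mean(0);d=e[1]-e[0];print(e.round(1),np.hypot(*d[:2]),np.degrees(np.arctan2(d[1],d[0])))
yw=env.state()["tcp_rot"][2];tx=np.array([np.cos(yw),np.sin(yw)])
print("plate centre",m[:2]-50*tx, m[:2]+50*tx)
print("roll",onplane("wrist",[[328,234]],30).round(1))
a=onplane("wrist",[[292,214],[363,216],[328,205]],90).round(1);print("rim",a, a[:2].mean(0))
print("held",onplane("wrist",[[320,308]],158.5+20).round(1),env.state()["eef_pos"])
```

```text
[[508.7 249.5   6. ]
 [599.3 289.2   6. ]] 98.98619176447497 23.659291232923582
plate centre [574.48376637 223.74689493] [533.53504015 314.97847839]
roll [[574.9 226.4  30. ]]
rim [[540.1 240.2  90. ]
 [584.8 258.8  90. ]
 [559.9 255.8  90. ]] [562.45 249.5   90.  ]
held [[569.5 221.  178.5]] [568.47177844 221.26647795 158.55570225]
```

The two estimates differ by about 5 mm along the slot, and I'll aim at (573, 223.5). The tube leaves 7 mm radial clearance.

step_arm([
  [[0,2,10,0.6,-1],[0,5,30,0.6,-1],[0,5,45,0.6,-1],[0,5,55,0.6,-1],[0,5,65,0.6,-1],[0,5,75,0.6,-1],[0,5,80,0.6,-1],[0,5,80,0.6,-1]],
])

```text
t: 5.95
eef_pos: [572.6, 223.8, 77.5]
tcp_rot: [-3.14, -0.0, 1.982]
ft_force: [-0.1, 0.8, -0.2]
opening: 0.524
grip_force: 30.0
```

step_arm([
  [[0,0,10,0,-1],[0,0,20,0,-1],[0,0,30,0,-1],[0,0,38,0,-1],[0,0,42,0,-1],[0,0,42,0,-1]],
])

```text
t: 6.45
eef_pos: [572.5, 223.9, 35.4]
tcp_rot: [-3.14, -0.0, 1.983]
ft_force: [0.2, 0.2, -0.8]
opening: 0.521
grip_force: 30.0
```

step_arm([
  [[0,0,1.5,0,-1],[0,0,1.5,0,-1],[0,0,1.5,0,0.5],[0,0,1.5,0,0.5],[0,0,1.5,0,0.5],[0,0,1.5,0,0.5],[0,0,1.5,0,0.5],[0,0,1.5,0,0.5]],
])

```text
t: 7.12
eef_pos: [573.0, 224.1, 35.3]
tcp_rot: [3.141, -0.0, 1.983]
ft_force: [0.2, -0.3, -0.1]
opening: 0.751
grip_force: 0.0
```

step_arm([
  [[0,0,-20,0,0.5],[0,0,-50,0,0.5],[0,0,-85,0,0.5],[0,0,-120,0,0.5],[0,0,-125,0,0.7],[0,0,-125,0,0.8]],
])

```text
t: 7.62
eef_pos: [573.8, 224.3, 162.7]
tcp_rot: [3.137, 0.001, 1.983]
ft_force: [-0.8, -0.5, -1.4]
opening: 0.841
grip_force: 0.0
```

Run:
```python
from h import *
shift(467.5,-296,120,113.65)
im=env.read_camera("wrist");cv2.imwrite("pics/w3.png",np.vstack([im[120:320,200:450]]*1))
```

```text
shift [-434.3 -305.7   42.7] turn -0.1 pos [573.8 224.3 162.7] t 7.6167
```

View pics/w3.png

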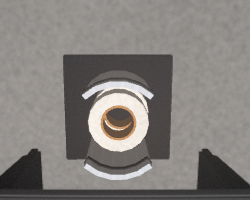

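The crop shows the first roll flat and centred between the walls at about (318,242). Next is roll A, at the same yaw.

step_arm([
  [[-32,-22,0,0,1],[-64,-45,0,0,1],[-96,-67,0,0,1],[-128,-90,0,0,1],[-160,-113,0,0,1],[-192,-135,0,0,1],[-224,-158,0,0,1],[-256,-180,0,0,1]],
])

```text
t: 8.33
eef_pos: [508.9, -84.1, 158.4]
tcp_rot: [-3.139, -0.002, 1.983]
ft_force: [1.4, 0.1, -0.2]
opening: 1.001
grip_force: 0.0
```

step_arm([
  [[-32,-22,5,0,1],[-64,-45,10,0,1],[-96,-67,15,0,1],[-128,-90,25,0,1],[-160,-113,35,0,1],[-178,-126,40,0,1],[-178,-126,40,0,1],[-178,-126,40,0,1]],
])

```text
t: 9.0
eef_pos: [465.0, -296.5, 118.1]
tcp_rot: [-3.14, -0.003, 1.98]
ft_force: [-1.7, 0.2, 0.7]
opening: 1.001
grip_force: 0.0
```

Run:
```python
from h import *
im=env.read_camera("wrist");cv2.imwrite("pics/w4.png",im)
m=(im[:300].min(2)>125).astype(np.uint8);m=cv2.morphologyEx(m,cv2.MORPH_CLOSE,np.ones((5,5)))
for q in cv2.findContours(m,0,1)[0]:
    a=cv2.contourArea(q)
    if a>1500:
        e=cv2.fitEllipse(q);print(a,np.round(e[0],1),np.round(e[1],1),onplane("wrist",[e[0]],24).round(1))
shift(467.5,-296,4,113.65)
```

```text
3020.5 [324.4 246.3] [61.2 63.8] [[ 469.5 -294.    24. ]]
9825.0 [383.7  77.5] [107.5 119.1] [[ 458.6 -165.3   24. ]]
shift [ -1.2   1.6 114.7] turn -0.1 pos [ 465.5 -295.6  118.7] t 9.05
```

View pics/w4.png

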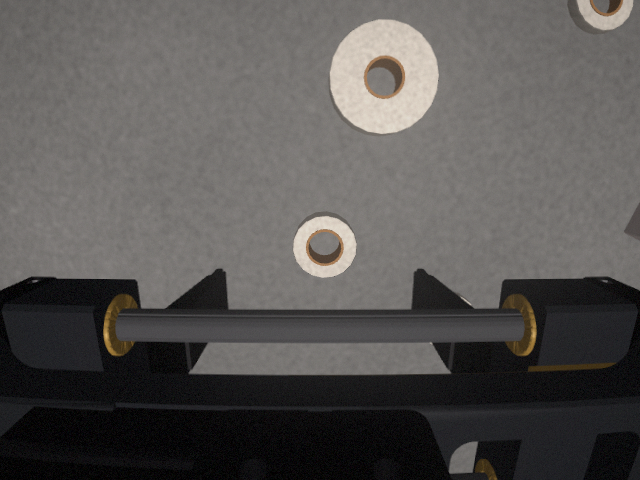

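The wrist view shows roll A centred at about (324,246) between the fingers. It measures (469, -294), which agrees with the first fix.

step_arm([
  [[-1,3,30,0,1],[-1,3,60,0,1],[-1,3,88,0,1],[-1,3,100,0,1],[-1,3,105,0,1],[-1,3,105,0,1],[-1,3,105,0,1]],
])

```text
t: 9.63
eef_pos: [469.8, -295.2, 15.6]
tcp_rot: [3.141, 0.0, 1.983]
ft_force: [0.0, -0.5, -0.1]
opening: 0.997
grip_force: 0.0
```

step_arm([
  [[0,0,6,0,1],[0,0,11,0,1],[0,0,11,0,0.3],[0,0,11,0,-0.2],[0,0,11,0,-1],[0,0,11,0,-1],[0,0,11,0,-1],[0,0,11,0,-1]],
])

```text
t: 10.3
eef_pos: [469.4, -295.9, 4.2]
tcp_rot: [3.141, 0.0, 1.982]
ft_force: [0.4, 0.2, 1.2]
opening: 0.636
grip_force: 0.0
```

step_arm([
  [[0,0,0,0,-1],[0,0,0,0,-1],[0,0,0,0,-1],[0,0,0,0,-1]],
])

```text
t: 10.63
eef_pos: [469.3, -295.9, 4.2]
tcp_rot: [3.142, -0.0, 1.982]
ft_force: [0.0, -1.2, 0.3]
opening: 0.518
grip_force: 30.0
```

step_arm([
  [[0,0,-30,0,-1],[0,0,-65,0,-1],[0,0,-100,0,-1],[0,0,-135,0,-1],[10,7,-165,0,-1],[35,25,-178,0,-1],[67,47,-178,0,-1],[99,70,-178,0,-1]],
])

```text
t: 11.3
eef_pos: [493.9, -176.3, 183.2]
tcp_rot: [3.14, 0.002, 1.981]
ft_force: [0.5, -0.1, 0.2]
opening: 0.519
grip_force: 30.0
```

```bash
python3 -c "
from h import *
shift(573,223.7,182,113.65)"
```

```text
shift [335.4 231.9   1.2] turn -0.2 pos [ 493.9 -176.3  183.2] t 11.3
```

step_arm([
  [[32,22,0,0,-1],[64,44,0,0,-1],[96,66,0,0,-1],[128,88,0,0,-1],[160,110,0,0,-1],[192,133,0,0,-1],[224,155,0,0,-1],[256,177,0,0,-1]],
])

```text
t: 11.97
eef_pos: [553.6, 130.3, 182.1]
tcp_rot: [-3.142, -0.0, 1.982]
ft_force: [1.7, -0.5, -1.1]
opening: 0.517
grip_force: 30.0
```

step_arm([
  [[30,20,0,0,-1],[55,37,0,0,-1],[75,50,0,0,-1],[79,55,0,0,-1],[79,55,0,0,-1],[79,55,0,0,-1],[79,55,0,0,-1]],
])

```text
t: 12.55
eef_pos: [572.3, 221.5, 182.1]
tcp_rot: [-3.141, 0.0, 1.982]
ft_force: [0.3, -0.1, -0.5]
opening: 0.519
grip_force: 30.0
```

Run:
```python
from h import *
shift(573,223.7,58,113.65)
im=env.read_camera("wrist");cv2.imwrite("pics/w5.png",im[140:380,180:460])
```

```text
shift [  1.7   1.5 124.1] turn -0.1 pos [572.3 221.5 182.1] t 12.55
```

View pics/w5.png

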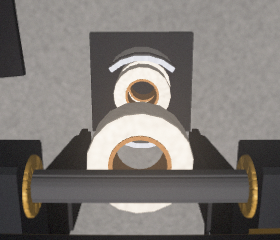

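The crop shows roll A in the gripper, lined up over the dispenser. The first roll is in place below it.

step_arm([
  [[1,1,20,0,-1],[2,1,45,0,-1],[2,1,65,0,-1],[2,1,75,0,-1],[2,1,85,0,-1],[2,1,95,0,-1],[2,1,100,0,-1],[2,1,100,0,-1]],
])

```text
t: 13.27
eef_pos: [572.4, 224.7, 81.5]
tcp_rot: [-3.141, -0.0, 1.982]
ft_force: [0.2, -0.1, -0.3]
opening: 0.517
grip_force: 30.0
```

step_arm([
  [[0,0,8,0,-1],[0,0,15,0,-1],[0,0,20,0,-1],[0,0,22,0,-1],[0,0,22,0,-1],[0,0,22,0,-1]],
])

```text
t: 13.77
eef_pos: [572.6, 225.0, 60.1]
tcp_rot: [-3.142, -0.0, 1.983]
ft_force: [0.5, 0.4, -0.4]
opening: 0.517
grip_force: 30.0
```

step_arm([
  [[0,0,1.5,0,-1],[0,0,1.5,0,-1],[0,0,1.5,0,0.5],[0,0,1.5,0,0.5],[0,0,1.5,0,0.5],[0,0,1.5,0,0.5],[0,0,1.5,0,0.5],[0,0,1.5,0,0.5]],
])

```text
t: 14.43
eef_pos: [572.6, 224.9, 58.7]
tcp_rot: [3.141, -0.0, 1.982]
ft_force: [0.5, 0.2, 0.1]
opening: 0.751
grip_force: 0.0
```

step_arm([
  [[0,0,-20,0,0.5],[0,0,-50,0,0.5],[0,0,-85,0,0.5],[0,0,-120,0,0.5],[0,0,-125,0,0.5],[0,0,-125,0,0.5],[0,0,-125,0,0.5]],
])

```text
t: 15.02
eef_pos: [572.2, 224.9, 183.2]
tcp_rot: [-3.141, -0.0, 1.982]
ft_force: [0.2, 1.0, -0.9]
opening: 0.749
grip_force: 0.0
```

Run:
```python
from h import *
im=env.read_camera("wrist");s=env.read_camera("side")
cv2.imwrite("pics/w6.png",np.hstack([cv2.resize(im[140:380,180:460],(420,360)),cv2.resize(s[180:245,335:400],(360,360),interpolation=cv2.INTER_CUBIC)]))
```

```text
(no output)
```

View pics/w6.png

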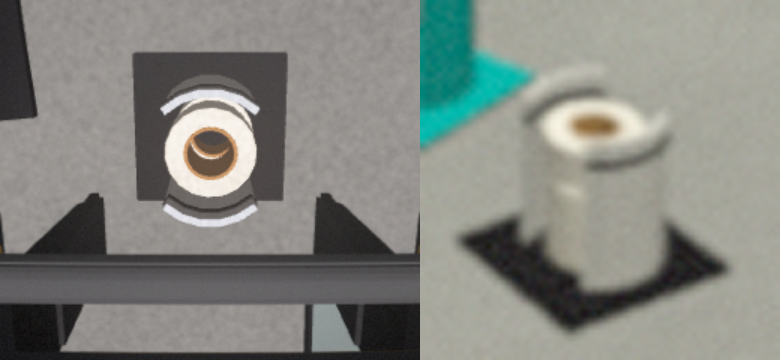

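Both views show the stack flat and centred in the tube, with its top at the dark line. The gripper is clear, so I'm handing the job in.

```bash
python3 -c "
from cell import env
print(env.job_done())"
```

```text
the job is handed in; nothing more can be done
None
```

The job is handed in: both wide rolls are in the dispenser, flat on top of the first one and up to the mark line, and the gripper is clear, after about 15 s of the allowed 51 s; no verdict came back.

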